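# Feed one resin mount and nudge it onto the green pad

### The job

Press the blue plunger of the mount feeder all the way down once and let it spring back up, so that the lowest resin mount is pushed out into the tray in front. Then nudge that mount sideways along the tray until it stands wholly on the green pad. Slide it only: lift nothing, leave the other two mounts in the magazine and do not disturb the loose things around.

Things in the scene. Friction and masses are not known exactly. Their poses are not given: they have to be found in the camera images.
- feeder: Fixed bench feeder on 4 mm feet. Origin on the magazine's vertical axis, 4 mm above the table; -x is the outfeed side (faces the robot at yaw 0), y along the tray, z up. Front to back: tray, magazine, white housing. Magazine: grey square shaft, outer faces at x = +-23, y = +-21 mm, top z = 58 mm, open at the top; its 34 mm wide mouth in the -x face reaches up to z = 32 mm. Housing: x = 22 to 74 mm, 45 mm wide, top z = 60 mm.
- tray_mid (a point): Middle of the outfeed tray's floor, in front of the mouth: feeder x = -42.7, y = 0, z = 6 mm (10 mm above the table). The tray is a straight trough along the feeder's y, 36 mm wide and 192 mm long inside, its walls 8 mm high above the floor (top 18 mm above the table) and 4 mm thick. The magazine's face is 20 mm behind its centre line.
- plunger_top (a point): Centre of the top of the blue round plunger cap (32 mm diameter), at feeder x = +48, y = 0 mm; 102 mm above the table when up, 80 mm when fully down.
- plunger (a joint): Travel of the plunger: 0 up, 0.022 m fully down; a spring (3 N at first, 8 to 9 N at the bottom) takes it back up. It drives a pusher about twice as far, which shoves the lowest mount out of the mouth to about the middle of the tray; as it comes up the pusher goes back and the stack drops. A second stroke would feed the next mount.
- mount_1_mid (a point): Centre (half-way up) of the lowest mount, a tan resin cylinder with a dark red cross-shaped inlay on its top, 32 mm diameter, 22 mm high, loose, upright, about 30 g. At the start in the magazine at the mouth.
- mount_2_mid (a point): Centre of the second mount, a black resin cylinder, 32 mm diameter, 20 mm high, loose on the first in the magazine.
- mount_3_mid (a point): Centre of the top mount, a white resin cylinder, 32 mm diameter, 24 mm high, loose on the second; it stands out of the top of the magazine by 14 mm at the start.
- green_pad: Green rectangle inlaid flush in the tray floor, 36 mm across the tray by 54 mm along it, flat. Origin at its centre, 68 mm from the middle of the tray, at the feeder's +y or -y end (varies).
- orange_pad: Orange rectangle of the same size at the other end of the tray. Not to be used.
- ring_gauge: Loose steel ring, 52 mm diameter, 15 mm high, a bystander. Origin at the centre of its underside.
- loupe: Loose black eyepiece loupe, 40 mm diameter, 42 mm high, a bystander. Origin at the centre of its underside.
- usb_stick: Loose blue memory stick, 48 x 17 x 8 mm, a bystander. Origin at the centre of its underside.
- plug_gauge: Loose plug gauge with black grip, 95 mm long, 17 mm thick, lying, a bystander. Origin at the centre of its underside.

How it is judged:
By the outcome, as a careful person would: the job done as asked, in the order asked, and still so for the second after the job is handed in, with the robot touching nothing.
It also fails if it takes over 48 s, if anything falls off the work surface, if the arm or the gripper's body presses on something with over 40 N, if the wrist force passes 120 N, or if a joint passes its speed limit or range.

### The arm

A 6-joint arm with a two-finger parallel gripper is mounted at the origin on a cart in front of the work surface, level with it; the furniture and walls round the work are solid. World frame = base frame: x ahead of the robot, y to its left, z up, the work surface at z = 0. Lengths are in m, angles in rad, forces in N, time in s.
With the tool pointing down it reaches from about 0.325 to 0.9 m from the base axis. Payload 6.1 kg.
Tool frame: the origin (TCP) lies between the finger pads; the fingertips stand 19 mm ahead of it and the grasp point (between the pads) is the TCP; z points along the fingers, y is the direction in which the jaws open and shut (so a half turn about z gives the same grasp; the last joint's range is limited). The gripper opens to 87 mm and grips with 3 to 60 N. Pads are 19 mm wide; open, the fingers measure 117 mm over their backs; the gripper's body (75 mm by 190 mm) begins 51 mm behind the grasp point.
Start: joints at [1.09, 0.22, 1.526, -0, 1.395, -0.126], TCP at [0.217, 0.586, 0.242] pointing down, gripper open.
Joint ranges: [-2.98, 2.98], [-0.91, 2.08], [0.09, 2.57], [-1.24, 4.39], [0.2, 2.65], [-2.68, 2.68]. Speed limits (rad/s): [2.57, 2.57, 3.01, 3.14, 3.14, 3.14].

### API

Orientations are given as a rotation vector (axis times angle).
In Python, from rig import ctrl, get_image, ticket gives the robot as it stands.
- The arm moves only by the tool play_rows, never from a script. Its argument "series" is a list of rows, each an object of numbers: "tx", "ty", "tz": the shift along the tool's x, y, z in cm; "ax", "ay", "az": the turn, a rotation vector about the tool's x, y, z in rad. In form: [{"tx": .., "ty": .., "tz": .., "ax": .., "ay": .., "az": ..}, ...]. A call has 1 to 20 rows; each row is the pose to reach, as a shift and turn from the pose measured when the call began, along the tool's axes at that moment; what a row does not reach only later rows make up. A row lasts 1/8 s, in which the tool goes at most 62.5 mm and 10.7 degrees, less where a joint would pass 70% of its speed; a pose out of reach is approached as far as the arm can. A call with a gripper value outside its range is refused whole. "grip" is the gripper's target within -1 to 1 (shut at 1, half-way at 0, fully open at -1), set as the call begins (left out, the last holds). The fingers move at their own pace and stop on an object; "newtons" is the grip in N (left out, the last holds). Time passes only in rows, so rows that repeat a pose let the fingers close. It gives the time, the measured TCP pose, the force and the opening at its end, in the units of the state.
- ctrl.observe(): the state, without advancing time (a new reading comes with each control period).
- get_image(name): name is "scene" or "top" or "wrist"; returns a dict with "image" (384x512x3 uint8, red, green, blue), "fx", "fy", "cx", "cy" (pixels), "extrinsics" (4x4, takes a point from camera to world coordinates); the wrist camera has in their place "mount" (4x4, takes a point from camera to tool coordinates, whose origin is the TCP and whose axes are the flange's). Camera axes: x right, y down, z forward; pixel columns grow to the right and rows downward; lengths in m; the calibration is good to about 2 mm. A picture is of the moment at which its call begins: read the wrist's pose just before it. There is no depth.
- ticket.sign_off(): hands the job in, once; it reports no verdict.
The state is a dict: "time": time; "qpos": joint angles; "joint_velocities": joint speeds; "joint_efforts": joint torques, N m; "ee_pos": TCP position; "tcp_rot": TCP orientation; "ft_force": force on the tool from outside, world axes, zero at the start; "moment": the same for the moment, N m; "finger_gap": opening from 0.0 (shut) to 1.0 (fully open).
Only numpy, scipy, OpenCV 4.12 (cv2) and the standard library are available. Lean on these libraries where they do the work, as an engineer would, in place of code of your own. Each camera call takes 0.05 s, during which the arm holds its last target.

## Working session

There is one attempt and no reset: what is moved stays moved. The work goes in short steps, Python scripts to look and compute and a tool call to move; the robot and the scene stay as the last step left them, time stands still between calls to the robot, and variables do not carry over. Pictures are saved under pics/ and viewed, and the job is handed in when it is done.

Besides the shell and the picture viewer there is one more tool, called after ">>>" as name(argument=value, ...) on one line, values as JSON. play_rows: Moves the arm, as the interface text tells. Its arguments: {"type":"object","properties":{"series":{"type":"array"},"grip":{"type":"number"},"newtons":{"type":"number"}},"required":["series"]}

```bash
mkdir -p pics; python3 - <<'E'
from rig import ctrl,get_image
import cv2,numpy as np
s=ctrl.observe();print({k:np.round(v,4) for k,v in s.items()})
for n in("scene","top","wrist"):
    d=get_image(n);cv2.imwrite(f"pics/{n}0.png",d["image"][:,:,::-1])
    print(n,{k:np.round(v,3) for k,v in d.items() if k!="image"})
E
```

```text
{'time': np.float64(0.0), 'qpos': array([ 1.0899,  0.2212,  1.5277, -0.    ,  1.3947, -0.1261]), 'joint_velocities': array([-0.0011,  0.0014, -0.0009,  0.0005, -0.0012,  0.0017]), 'joint_efforts': array([-1.60000e-03, -4.94616e+01, -3.87367e+01,  6.97000e-02,
        5.74000e-02, -2.00000e-04]), 'ee_pos': array([0.2169, 0.5855, 0.2404]), 'tcp_rot': array([-5.5430e-01, -3.0917e+00,  2.9000e-03]), 'ft_force': array([0.0692, 0.6201, 0.1523]), 'moment': array([-0.0051, -0.0382,  0.0247]), 'finger_gap': np.float64(1.0022)}
scene {'fx': np.float64(493.857), 'fy': np.float64(493.857), 'cx': np.float64(256.016), 'cy': np.float64(191.158), 'extrinsics': array([[ 0.783, -0.326,  0.53 , -0.134],
       [-0.622, -0.395,  0.676, -0.889],
       [-0.011, -0.859, -0.512,  0.749],
       [ 0.   ,  0.   ,  0.   ,  1.   ]])}
top {'fx': np.float64(460.85), 'fy': np.float64(460.85), 'cx': np.float64(254.786), 'cy': np.float64(189.719), 'extrinsics': array([[ 1.000e-03, -9.980e-01,  6.500e-02,  4.600e-01],
       [-1.000e+00,  1.000e-03,  2.400e-02, -4.100e-02],
       [-2.400e-02, -6.500e-02, -9.980e-01,  1.229e+00],
       [ 0.000e+00,  0.000e+00,  0.000e+00,  1.000e+00]])}
wrist {'fx': np.float64(318.916), 'fy': np.float64(318.916), 'cx': np.float64(255.906), 'cy': np.float64(191.157), 'mount': array([[-0.   , -0.956, -0.295,  0.082],
       [ 1.   ,  0.   , -0.   , -0.   ],
       [ 0.   , -0.295,  0.956, -0.144],
       [ 0.   ,  0.   ,  0.   ,  1.   ]])}
```

View pics/scene0.png

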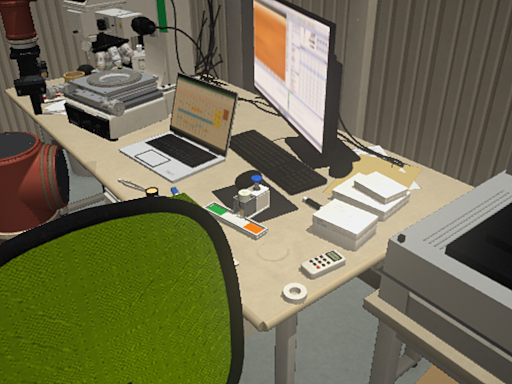

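View pics/top0.png

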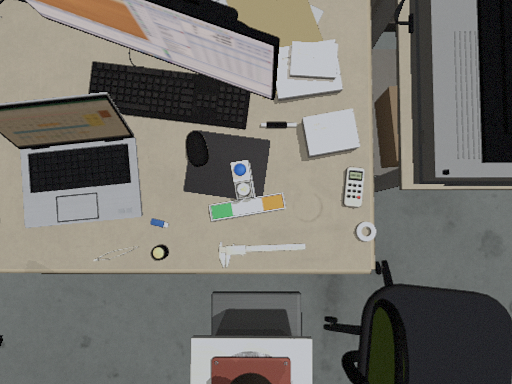

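The scene shows the feeder on the black mat. In the top view the plunger is at about (239,170) and the white mount at about (243,188). The green pad is at (221,211), on the left (+y), and orange is at (273,203). I'll measure these next.

```bash
cat > h.py <<'E'
from rig import ctrl,get_image
import cv2,numpy as np
from scipy.spatial.transform import Rotation as R
def ray(d,u,v,T=None):
    T=d["extrinsics"] if T is None else T
    r=T[:3,:3]@np.array([(u-d["cx"])/d["fx"],(v-d["cy"])/d["fy"],1]);return T[:3,3],r
def plane(d,u,v,z,T=None):
    o,r=ray(d,u,v,T);return o+r*(z-o[2])/r[2]
def tri(a,b):
    A=[];B=[]
    for o,r in(a,b):
        r=r/np.linalg.norm(r);P=np.eye(3)-np.outer(r,r);A.append(P);B.append(P@o)
    return np.linalg.lstsq(np.vstack(A),np.hstack(B),rcond=None)[0]
def blobs(img,lo,hi,roi,mn=15):
    h=cv2.cvtColor(img,cv2.COLOR_RGB2HSV);m=cv2.inRange(h,lo,hi);k=np.zeros_like(m);x0,y0,x1,y1=roi;k[y0:y1,x0:x1]=m[y0:y1,x0:x1]
    n,l,s,c=cv2.connectedComponentsWithStats(k)
    return [(c[i],s[i]) for i in range(1,n) if s[i,4]>=mn],k
C=dict(green=((45,120,60),(85,255,255)),orange=((5,150,120),(20,255,255)),blue=((100,120,60),(130,255,255)))
def wristT(d,s):
    T=np.eye(4);T[:3,:3]=R.from_rotvec(s["tcp_rot"]).as_matrix();T[:3,3]=s["ee_pos"];return T@d["mount"]
E
python3 - <<'E'
from h import *
t=get_image("top");s=get_image("scene")
for n,z in(("green",.01),("orange",.01),("blue",.102)):
    for d,roi in((t,(140,130,320,240)),(s,(160,160,290,250))):
        b,_=blobs(d["image"],*C[n],roi)
        for c,st in b: print(n,np.round(c,1),st,np.round(plane(d,*c,z),4))
cv2.imwrite("pics/topc.png",cv2.resize(t["image"][120:280,70:330,::-1],None,fx=3,fy=3,interpolation=cv2.INTER_CUBIC))
cv2.imwrite("pics/scc.png",cv2.resize(s["image"][150:260,100:340,::-1],None,fx=3.3,fy=3.3,interpolation=cv2.INTER_CUBIC))
E
```

```text
green [220.4 213.7] [212 206  21  13  57] [0.4758 0.0786 0.01  ]
green [217.2 209.1] [208 205  19  10  97] [0.4878 0.0785 0.01  ]
orange [252.8 227.6] [244 223  19  10 104] [ 0.5089 -0.0533  0.01  ]
blue [239.6 169.2] [234 164  12  12 105] [0.5841 0.0229 0.102 ]
blue [157.1 222.5] [151 219  13   8  70] [0.453 0.225 0.102]
blue [256.1 178. ] [251 175  11   7  67] [0.5785 0.0187 0.102 ]
blue [173.9 190. ] [171 187   7   7  31] [0.3756 0.104  0.102 ]
```

View pics/topc.png

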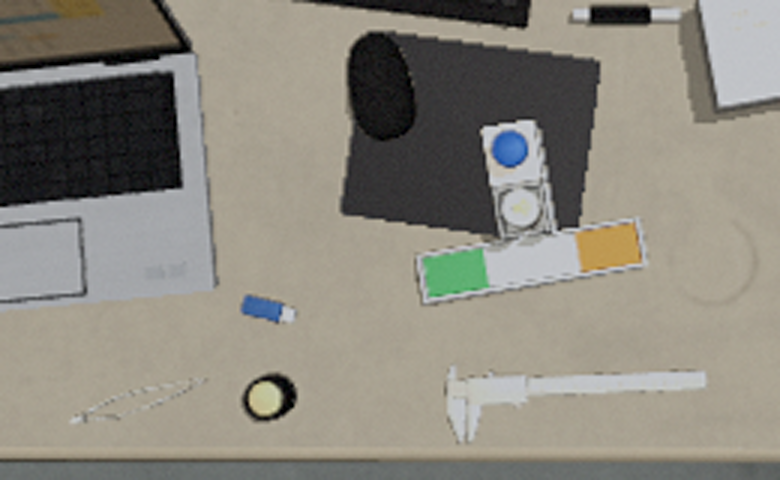

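View pics/scc.png

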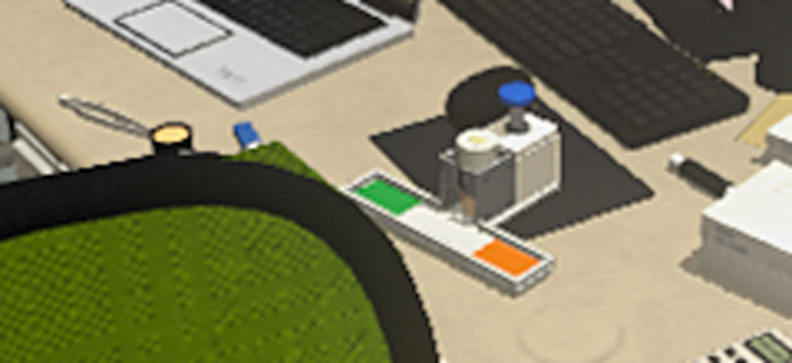

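View pics/wrist0.png

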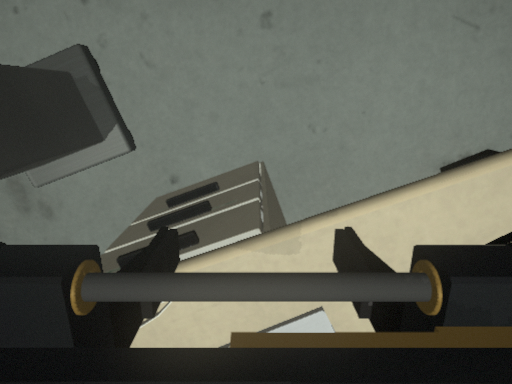

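```bash
python3 - <<'E'
from h import *
t=get_image("top");s=get_image("scene")
L=dict(green=((45,70,50),(85,255,255)),orange=((8,120,90),(22,255,255)),blue=((100,100,40),(130,255,255)))
RO=dict(green=((200,198,240,226),(204,198,230,217)),orange=((255,190,290,218),(240,218,266,236)),blue=((228,158,250,182),(246,172,266,186)))
P={}
for n,z in(("green",.01),("orange",.01),("blue",.102)):
    for k,d in enumerate((t,s)):
        b,m=blobs(d["image"],*L[n],RO[n][k]);c,st=max(b,key=lambda q:q[1][4])
        rc=cv2.minAreaRect(np.argwhere(m)[:,::-1].astype(np.float32))
        P[n,k]=c;print(n,k,np.round(c,1),st,np.round(rc[0],1),np.round(plane(d,*c,z),4))
    print(np.round(tri(ray(t,*P[n,0]),ray(s,*P[n,1])),4))
for k,d in enumerate((t,s)):
    g=plane(d,*P["green",k],.01);o=plane(d,*P["orange",k],.01);v=g-o
    print(np.linalg.norm(v),np.degrees(np.arctan2(-v[0],v[1])),(g+o)/2)
E
```

```text
green 0 [221.5 210.6] [211 203  22  16 264] [221.4 210.6] [0.484  0.0759 0.01  ]
green 1 [217.5 209.2] [208 204  20  11 110] [217.4 209.2] [0.4881 0.0777 0.01  ]
[0.4849 0.0749 0.0127]
orange 0 [272.4 202.1] [262 195  22  16 249] [272.6 202.1] [ 0.5065 -0.059   0.01  ]
orange 1 [253.1 227.6] [244 222  19  12 113] [253.  227.5] [ 0.5096 -0.0535  0.01  ]
[ 0.5061 -0.0587  0.0144]
blue 0 [239.5 169.1] [234 164  12  12 108] [239.5 169. ] [0.5842 0.0231 0.102 ]
blue 1 [256.1 177.8] [251 174  11   8  73] [256.  177.5] [0.579  0.0193 0.102 ]
[0.5838 0.0239 0.0984]
0.1367758293580556 9.493703553442348 [0.49526779 0.00841608 0.01      ]
0.1329918566815326 9.30703301964334 [0.49885451 0.01207559 0.01      ]
```

```bash
cat >> h.py <<'E'
def goto(xyz,yawdeg=9.4):
    s=ctrl.observe();Rc=R.from_rotvec(s["tcp_rot"]);a=np.radians(yawdeg)
    fx=np.array([np.cos(a),np.sin(a),0]);fy=np.array([-np.sin(a),np.cos(a),0])
    Rt=R.from_matrix(np.c_[-fx,fy,[0,0,-1]])
    print("t",s["time"],"ee",np.round(s["ee_pos"],4),"F",np.round(s["ft_force"],1),"shift cm",np.round(Rc.inv().apply(np.array(xyz)-s["ee_pos"])*100,2),"turn",np.round((Rc.inv()*Rt).as_rotvec(),3))
E
python3 - <<'E'
from h import *
t=get_image("top")
for p in((278,96),(230,68)):
  for z in(.1,.2,.3): print(p,z,plane(t,*p,z)[:2])
goto((.45,.02,.30))
E
```

```text
(278, 96) 0.1 [ 0.76691758 -0.07207772]
(278, 96) 0.2 [ 0.73973992 -0.06935181]
(278, 96) 0.3 [ 0.71256227 -0.06662591]
(230, 68) 0.1 [0.83876478 0.04771187]
(230, 68) 0.2 [0.80522348 0.03982779]
(230, 68) 0.3 [0.77168219 0.03194372]
t 0.4 ee [0.2171 0.586  0.2414] F [-0.5 -0.1  0.6] shift cm [-41.5  -44.98  -5.85] turn [-0.    -0.    -0.519]
```

>>> play_rows(series=[{"tx": -3, "ty": -3.2, "tz": -0.5, "az": -0.04}, {"tx": -6, "ty": -6.4, "tz": -1, "az": -0.08}, {"tx": -9, "ty": -9.6, "tz": -1.5, "az": -0.12}, {"tx": -12, "ty": -13, "tz": -2, "az": -0.16}, {"tx": -15, "ty": -16.2, "tz": -2.5, "az": -0.2}, {"tx": -18, "ty": -19.5, "tz": -3, "az": -0.24}, {"tx": -21, "ty": -22.8, "tz": -3.5, "az": -0.28}, {"tx": -24, "ty": -26, "tz": -4, "az": -0.32}, {"tx": -27, "ty": -29.2, "tz": -4.5, "az": -0.36}, {"tx": -30, "ty": -32.5, "tz": -5, "az": -0.4}, {"tx": -33, "ty": -35.8, "tz": -5.5, "az": -0.44}, {"tx": -36, "ty": -39, "tz": -5.8, "az": -0.48}, {"tx": -39, "ty": -42.3, "tz": -5.8, "az": -0.5}, {"tx": -41.5, "ty": -45, "tz": -5.8, "az": -0.519}, {"tx": -41.5, "ty": -45, "tz": -5.8, "az": -0.519}, {"tx": -41.5, "ty": -45, "tz": -5.8, "az": -0.519}, {"tx": -41.5, "ty": -45, "tz": -5.8, "az": -0.519}], grip=1, newtons=20)

```text
invalid input
```

```bash
python3 - <<'E'
from h import *
s=ctrl.observe();w=get_image("wrist");print(s["time"],s["ee_pos"],s["tcp_rot"],s["finger_gap"])
cv2.imwrite("pics/w1.png",cv2.resize(w["image"][:,:,::-1],None,fx=1.5,fy=1.5))
cv2.imwrite("pics/w1raw.png",w["image"][:,:,::-1])
E
```

```text
0.4 [0.217079   0.58599102 0.24139623] [-5.54369605e-01 -3.09221870e+00  4.23762762e-04] 0.9999616017822048
```

View pics/w1.png

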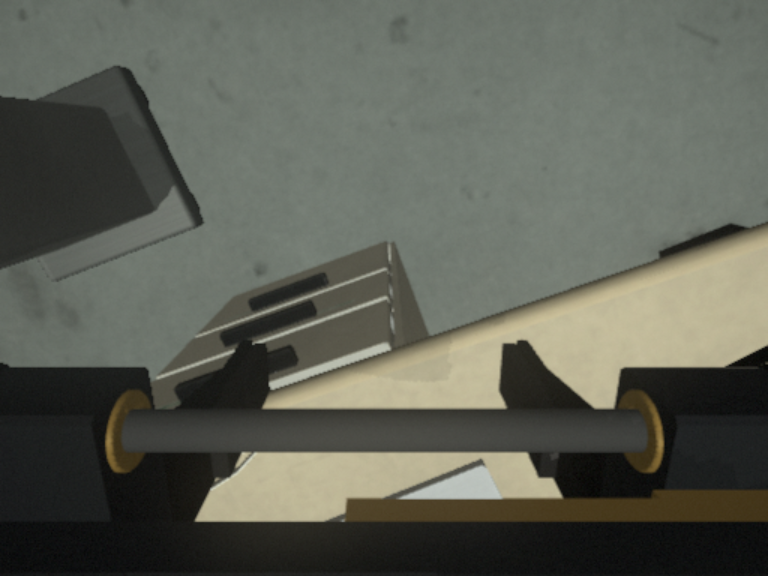

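The move was refused, probably because some keys were missing. I'll send all six keys in every row.

>>> play_rows(series=[{"tx": -3, "ty": -3.2, "tz": -0.5, "ax": 0, "ay": 0, "az": -0.04}, {"tx": -6, "ty": -6.4, "tz": -1, "ax": 0, "ay": 0, "az": -0.08}, {"tx": -9, "ty": -9.6, "tz": -1.5, "ax": 0, "ay": 0, "az": -0.12}, {"tx": -12, "ty": -13, "tz": -2, "ax": 0, "ay": 0, "az": -0.16}, {"tx": -15, "ty": -16.2, "tz": -2.5, "ax": 0, "ay": 0, "az": -0.2}, {"tx": -18, "ty": -19.5, "tz": -3, "ax": 0, "ay": 0, "az": -0.24}, {"tx": -21, "ty": -22.8, "tz": -3.5, "ax": 0, "ay": 0, "az": -0.28}, {"tx": -24, "ty": -26, "tz": -4, "ax": 0, "ay": 0, "az": -0.32}, {"tx": -27, "ty": -29.2, "tz": -4.5, "ax": 0, "ay": 0, "az": -0.36}, {"tx": -30, "ty": -32.5, "tz": -5, "ax": 0, "ay": 0, "az": -0.4}, {"tx": -33, "ty": -35.8, "tz": -5.5, "ax": 0, "ay": 0, "az": -0.44}, {"tx": -36, "ty": -39, "tz": -5.8, "ax": 0, "ay": 0, "az": -0.48}, {"tx": -39, "ty": -42.3, "tz": -5.8, "ax": 0, "ay": 0, "az": -0.5}, {"tx": -41.5, "ty": -45, "tz": -5.8, "ax": 0, "ay": 0, "az": -0.519}, {"tx": -41.5, "ty": -45, "tz": -5.8, "ax": 0, "ay": 0, "az": -0.519}, {"tx": -41.5, "ty": -45, "tz": -5.8, "ax": 0, "ay": 0, "az": -0.519}, {"tx": -41.5, "ty": -45, "tz": -5.8, "ax": 0, "ay": 0, "az": -0.519}], grip=1, newtons=20)

```text
time: 2.58
ee_pos: [0.4496, 0.0208, 0.2996]
tcp_rot: [-0.26, 3.131, 0.0]
ft_force: [0.3, 0.3, 0.3]
finger_gap: 0.007
```

```bash
python3 - <<'E'
from h import *
s=ctrl.observe();w=get_image("wrist");print(s["time"],s["ee_pos"],s["tcp_rot"],s["finger_gap"])
cv2.imwrite("pics/w2.png",cv2.resize(w["image"][:,:,::-1],None,fx=1.5,fy=1.5))
E
```

```text
2.575 [0.44964599 0.0208381  0.29957293] [-2.59647264e-01  3.13080320e+00  1.77085111e-04] 0.006732291085560358
```

View pics/w2.png

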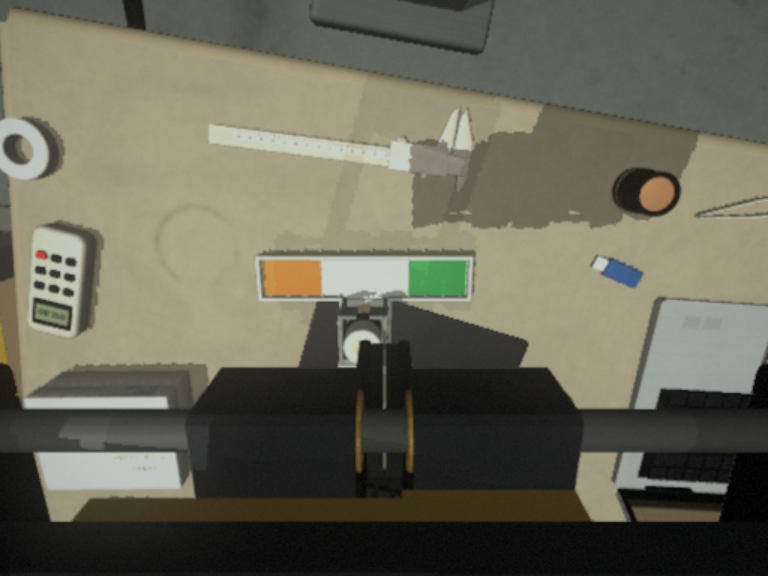

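The wrist view shows the tray square to the image, with orange at (293,278) and green at (438,278). The magazine and white mount are at (361,343), and the closed fingers are in front. I'll measure the pads from this view.

```bash
python3 - <<'E'
from h import *
s=ctrl.observe();w=get_image("wrist");T=wristT(w,s);Q={}
for n,(lo,hi) in dict(green=((45,90,40),(85,255,255)),orange=((8,140,90),(22,255,255))).items():
    b,m=blobs(w["image"],lo,hi,(165,165,325,205));c,st=max(b,key=lambda q:q[1][4])
    rc=cv2.minAreaRect(np.argwhere(m)[:,::-1].astype(np.float32));Q[n]=plane(w,*rc[0],.01,T)
    print(n,np.round(c,1),st,rc,np.round(Q[n],4))
v=Q["green"]-Q["orange"];m=(Q["green"]+Q["orange"])/2
a=np.arctan2(-v[0],v[1]);print(np.linalg.norm(v),np.degrees(a),m, "plunger",m[:2]+.0907*np.array([np.cos(a),np.sin(a)]))
goto((.584,.0245,.15))
E
```

```text
green [291.1 184.9] [273 174  38  23 854] ((291.5, 185.0), (22.0, 37.0), 90.0) [0.4829 0.0776 0.01  ]
orange [194.7 184.9] [176 174  38  23 848] ((194.5, 185.0), (22.0, 37.0), 90.0) [ 0.5055 -0.0576  0.01  ]
0.13704450471057525 9.479758674949124 [0.49422986 0.00996621 0.01      ] plunger [0.58369125 0.02490443]
t 2.675 ee [0.4497 0.0208 0.2996] F [-0.3  0.3 -0.5] shift cm [-13.3   -1.85  14.97] turn [-0.     0.     0.002]
```

>>> play_rows(series=[{"tx": -3, "ty": -0.4, "tz": 2, "ax": 0, "ay": 0, "az": 0}, {"tx": -6.5, "ty": -0.9, "tz": 5, "ax": 0, "ay": 0, "az": 0}, {"tx": -10, "ty": -1.4, "tz": 9, "ax": 0, "ay": 0, "az": 0}, {"tx": -12.5, "ty": -1.8, "tz": 12, "ax": 0, "ay": 0, "az": 0}, {"tx": -13.3, "ty": -1.85, "tz": 14, "ax": 0, "ay": 0, "az": 0}, {"tx": -13.3, "ty": -1.85, "tz": 15, "ax": 0, "ay": 0, "az": 0}, {"tx": -13.3, "ty": -1.85, "tz": 15, "ax": 0, "ay": 0, "az": 0}, {"tx": -13.3, "ty": -1.85, "tz": 15, "ax": 0, "ay": 0, "az": 0}])

```text
time: 3.68
ee_pos: [0.5843, 0.0246, 0.151]
tcp_rot: [-0.26, 3.129, -0.001]
ft_force: [-0.0, -0.6, 0.5]
finger_gap: 0.003
```

```bash
python3 - <<'E'
from h import *
goto((.584,.0245,.099))
a=get_image("scene")["image"][150:240,190:320,::-1];b=get_image("top")["image"][130:230,170:310,::-1]
cv2.imwrite("pics/s3.png",np.hstack([cv2.resize(a,(400,300)),cv2.resize(b,(400,300))]))
E
```

```text
t 3.675 ee [0.5843 0.0246 0.151 ] F [-0.  -0.6  0.5] shift cm [ 0.05 -0.    5.2 ] turn [-0.001  0.002  0.002]
```

View pics/s3.png

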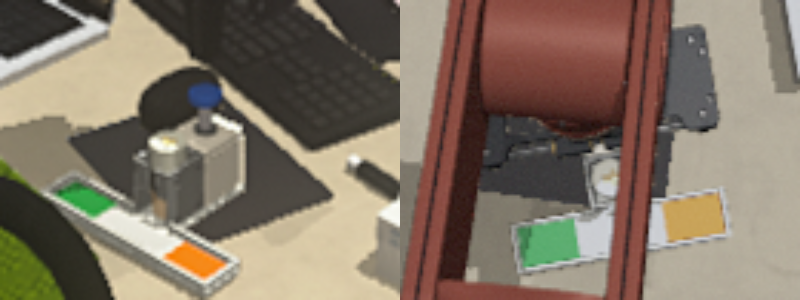

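In the scene crop the closed fingers are directly above the blue cap at (205,92). I'll press down now.

>>> play_rows(series=[{"tx": 0, "ty": 0, "tz": 1.5, "ax": 0, "ay": 0, "az": 0}, {"tx": 0, "ty": 0, "tz": 2.6, "ax": 0, "ay": 0, "az": 0}, {"tx": 0, "ty": 0, "tz": 3, "ax": 0, "ay": 0, "az": 0}, {"tx": 0, "ty": 0, "tz": 3.3, "ax": 0, "ay": 0, "az": 0}, {"tx": 0, "ty": 0, "tz": 3.6, "ax": 0, "ay": 0, "az": 0}, {"tx": 0, "ty": 0, "tz": 3.9, "ax": 0, "ay": 0, "az": 0}, {"tx": 0, "ty": 0, "tz": 4.2, "ax": 0, "ay": 0, "az": 0}, {"tx": 0, "ty": 0, "tz": 4.5, "ax": 0, "ay": 0, "az": 0}, {"tx": 0, "ty": 0, "tz": 4.8, "ax": 0, "ay": 0, "az": 0}, {"tx": 0, "ty": 0, "tz": 5.0, "ax": 0, "ay": 0, "az": 0}, {"tx": 0, "ty": 0, "tz": 5.2, "ax": 0, "ay": 0, "az": 0}, {"tx": 0, "ty": 0, "tz": 5.2, "ax": 0, "ay": 0, "az": 0}, {"tx": 0, "ty": 0, "tz": 5.2, "ax": 0, "ay": 0, "az": 0}])

```text
time: 5.4
ee_pos: [0.5844, 0.0244, 0.0999]
tcp_rot: [-0.26, 3.129, -0.001]
ft_force: [-5.4, 0.1, 7.7]
finger_gap: 0.003
```

>>> play_rows(series=[{"tx": 0, "ty": 0, "tz": 0.1, "ax": 0, "ay": 0, "az": 0}, {"tx": 0, "ty": 0, "tz": 0.2, "ax": 0, "ay": 0, "az": 0}, {"tx": 0, "ty": 0, "tz": 0.2, "ax": 0, "ay": 0, "az": 0}])

```text
time: 5.78
ee_pos: [0.5845, 0.0245, 0.0993]
tcp_rot: [-0.26, 3.129, -0.001]
ft_force: [-6.5, 0.5, 10.4]
finger_gap: 0.006
```

>>> play_rows(series=[{"tx": 0, "ty": 0, "tz": 0.15, "ax": 0, "ay": 0, "az": 0}, {"tx": 0, "ty": 0, "tz": 0.3, "ax": 0, "ay": 0, "az": 0}, {"tx": 0, "ty": 0, "tz": 0.3, "ax": 0, "ay": 0, "az": 0}, {"tx": 0, "ty": 0, "tz": 0.3, "ax": 0, "ay": 0, "az": 0}])

```text
time: 6.28
ee_pos: [0.5845, 0.0244, 0.0992]
tcp_rot: [-0.261, 3.129, -0.001]
ft_force: [-11.5, 0.2, 19.9]
finger_gap: 0.003
```

```bash
python3 - <<'E'
from h import *
goto((.584,.0245,.15))
a=get_image("scene")["image"][150:240,190:320,::-1];b=get_image("wrist")["image"][:,:,::-1]
cv2.imwrite("pics/s4.png",np.hstack([cv2.resize(a,(400,300)),cv2.resize(b,(400,300))]))
E
```

```text
t 6.275 ee [0.5845 0.0244 0.0992] F [-11.5   0.2  19.9] shift cm [ 0.05  0.01 -5.08] turn [-0.001  0.001  0.002]
```

View pics/s4.png

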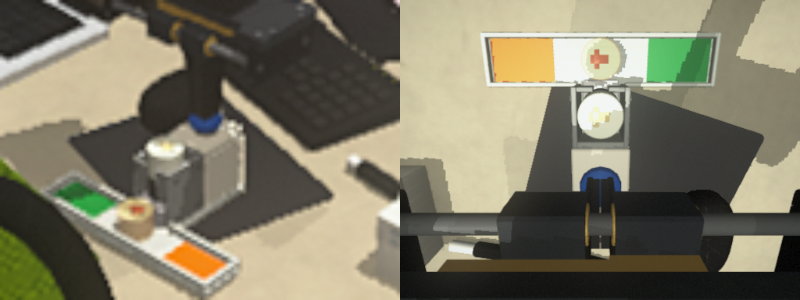

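The plunger has bottomed out: the force rose to 20 N with no further travel. The tan mount with the red cross stands in the tray middle at wrist-crop (600,58). I'll release it now.

>>> play_rows(series=[{"tx": 0, "ty": 0, "tz": -0.3, "ax": 0, "ay": 0, "az": 0}, {"tx": 0, "ty": 0, "tz": -0.7, "ax": 0, "ay": 0, "az": 0}, {"tx": 0, "ty": 0, "tz": -1.1, "ax": 0, "ay": 0, "az": 0}, {"tx": 0, "ty": 0, "tz": -1.5, "ax": 0, "ay": 0, "az": 0}, {"tx": 0, "ty": 0, "tz": -1.9, "ax": 0, "ay": 0, "az": 0}, {"tx": 0, "ty": 0, "tz": -2.3, "ax": 0, "ay": 0, "az": 0}, {"tx": 0, "ty": 0, "tz": -3, "ax": 0, "ay": 0, "az": 0}, {"tx": 0, "ty": 0, "tz": -5, "ax": 0, "ay": 0, "az": 0}, {"tx": 0, "ty": 0, "tz": -8, "ax": 0, "ay": 0, "az": 0}, {"tx": 0, "ty": 0, "tz": -10, "ax": 0, "ay": 0, "az": 0}, {"tx": 0, "ty": 0, "tz": -10, "ax": 0, "ay": 0, "az": 0}, {"tx": 0, "ty": 0, "tz": -10, "ax": 0, "ay": 0, "az": 0}])

```text
time: 7.88
ee_pos: [0.5839, 0.0246, 0.1985]
tcp_rot: [-0.261, 3.13, -0.001]
ft_force: [-0.4, -0.2, 0.5]
finger_gap: 0.009
```

```bash
python3 - <<'E'
from h import *
s=ctrl.observe();w=get_image("wrist");T=wristT(w,s)
a=get_image("scene")["image"][150:240,190:320,::-1];b=w["image"][:,:,::-1]
cv2.imwrite("pics/s5.png",np.hstack([cv2.resize(a,(400,300)),cv2.resize(b,(400,300))]))
cv2.imwrite("pics/w5.png",b[0:200])
a=np.radians(9.45);fx=np.array([np.cos(a),np.sin(a)]);fy=np.array([-fx[1],fx[0]]);M=np.array([.4942,.0100])
# red cross at mount top z .032
h=cv2.cvtColor(w["image"],cv2.COLOR_RGB2HSV);m=cv2.inRange(h,(0,130,60),(8,255,255))|cv2.inRange(h,(170,130,60),(180,255,255))
n,l,st,c=cv2.connectedComponentsWithStats(m)
for i in range(1,n):
    if st[i,4]>15:
        p=plane(w,*c[i],.032,T)[:2];print(c[i],st[i],p,"along y",(p-M)@fy,"x",(p-M)@fx)
for nm,(lo,hi) in dict(green=((45,90,40),(85,255,255)),orange=((8,140,90),(22,255,255))).items():
    bb,mm=blobs(w["image"],lo,hi,(0,0,512,240));c_,s_=max(bb,key=lambda q:q[1][4]);p=plane(w,*c_,.01,T)[:2];print(nm,c_,p,(p-M)@fy,(p-M)@fx)
p=M-.040*fy;goto((p[0],p[1],.199),9.45);print(p)
E
```

```text
[257.33333333  80.26666667] [252  75  11  10  45] [0.49168222 0.01043806] along y 0.0008455000769198679 x -0.0024116846638590236
green [325.25693431  82.37761557] [0.48176602 0.07674328] 0.06787901872677048 -0.0013068775344362363
orange [186.95346535  82.17970297] [ 0.50414065 -0.05772257] -0.06843564511947976 -0.0013134057630742064
t 7.975 ee [0.5835 0.0246 0.1977] F [-0.1  0.1  0.2] shift cm [ 9.06 -3.96 -0.11] turn [-0.    -0.001  0.001]
[ 0.50076747 -0.02945717]
```

View pics/s5.png

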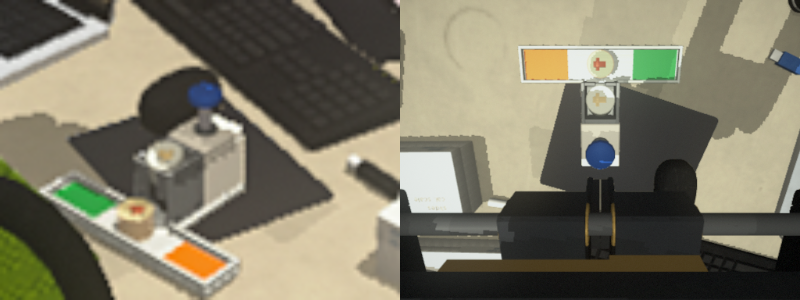

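The plunger is back up, the stack has dropped (white top now level with the magazine), and the mount stands at tray y = +0.8 mm. Next I'll put the closed fingers into the tray on the orange side of the mount.

>>> play_rows(series=[{"tx": 3, "ty": -1.4, "tz": 0, "ax": 0, "ay": 0, "az": 0}, {"tx": 6.5, "ty": -3, "tz": 0, "ax": 0, "ay": 0, "az": 0}, {"tx": 9.15, "ty": -4.2, "tz": 0.5, "ax": 0, "ay": 0, "az": 0}, {"tx": 9.15, "ty": -4.2, "tz": 3, "ax": 0, "ay": 0, "az": 0}, {"tx": 9.15, "ty": -4.2, "tz": 6, "ax": 0, "ay": 0, "az": 0}, {"tx": 9.15, "ty": -4.2, "tz": 9, "ax": 0, "ay": 0, "az": 0}, {"tx": 9.15, "ty": -4.2, "tz": 12, "ax": 0, "ay": 0, "az": 0}, {"tx": 9.15, "ty": -4.2, "tz": 12.5, "ax": 0, "ay": 0, "az": 0}, {"tx": 9.15, "ty": -4.2, "tz": 12.5, "ax": 0, "ay": 0, "az": 0}, {"tx": 9.15, "ty": -4.2, "tz": 12.5, "ax": 0, "ay": 0, "az": 0}])

```text
time: 9.22
ee_pos: [0.5011, -0.0323, 0.0741]
tcp_rot: [-0.261, 3.13, -0.002]
ft_force: [0.0, -0.6, -0.2]
finger_gap: 0.004
```

```bash
python3 - <<'E'
from h import *
a=np.radians(9.45);fx=np.array([np.cos(a),np.sin(a)]);fy=np.array([-fx[1],fx[0]]);M=np.array([.4942,.0100])
s=ctrl.observe();p=s["ee_pos"][:2]-M;print(p@fx,p@fy)
p=M-.042*fy-.001*fx;goto((p[0],p[1],.0355),9.45)
a=get_image("scene")["image"][150:240,190:320,::-1];b=get_image("wrist")["image"][:,:,::-1]
cv2.imwrite("pics/s6.png",np.hstack([cv2.resize(a,(400,300)),cv2.resize(b,(400,300))]))
E
```

```text
-0.0001293198938837137 -0.042815766474526375
t 9.225 ee [ 0.5011 -0.0323  0.0741] F [ 0.  -0.6 -0.2] shift cm [0.09 0.09 3.86] turn [-0.001  0.001  0.001]
```

View pics/s6.png

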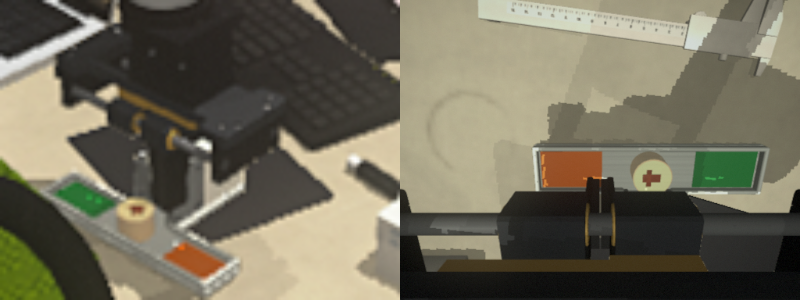

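The fingers hover over the tray to the orange side, and the mount at (651,175) is clear of them. I'll lower.

>>> play_rows(series=[{"tx": 0.1, "ty": 0.05, "tz": 1, "ax": 0, "ay": 0, "az": 0}, {"tx": 0.1, "ty": 0.05, "tz": 2, "ax": 0, "ay": 0, "az": 0}, {"tx": 0.1, "ty": 0.05, "tz": 3, "ax": 0, "ay": 0, "az": 0}, {"tx": 0.1, "ty": 0.05, "tz": 3.6, "ax": 0, "ay": 0, "az": 0}, {"tx": 0.1, "ty": 0.05, "tz": 3.85, "ax": 0, "ay": 0, "az": 0}, {"tx": 0.1, "ty": 0.05, "tz": 3.85, "ax": 0, "ay": 0, "az": 0}, {"tx": 0.1, "ty": 0.05, "tz": 3.85, "ax": 0, "ay": 0, "az": 0}])

```text
time: 10.2
ee_pos: [0.5004, -0.032, 0.0359]
tcp_rot: [-0.261, 3.129, -0.002]
ft_force: [0.2, 0.8, 0.5]
finger_gap: 0.003
```

```bash
python3 - <<'E'
from h import *
a=np.radians(9.45);fx=np.array([np.cos(a),np.sin(a)]);fy=np.array([-fx[1],fx[0]]);M=np.array([.4942,.0100])
s=ctrl.observe();p=s["ee_pos"][:2]-M;print(p@fx,p@fy)
p=M+.034*fy-.001*fx;goto((p[0],p[1],.036),9.45)
a=get_image("scene")["image"][150:240,190:320,::-1];b=get_image("wrist")["image"][:,:,::-1]
cv2.imwrite("pics/s7.png",np.hstack([cv2.resize(a,(400,300)),cv2.resize(b,(400,300))]))
E
```

```text
-0.0007963263058989962 -0.04246024079756998
t 10.2 ee [ 0.5004 -0.032   0.0359] F [0.2 0.8 0.5] shift cm [ 0.01  7.65 -0.02] turn [-0.001  0.002  0.001]
```

View pics/s7.png

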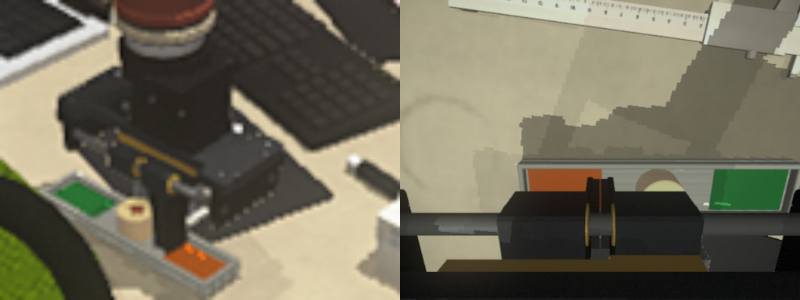

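The fingers are in the tray beside the mount and clear of the walls. I'll push slowly toward green, stop short and check.

>>> play_rows(series=[{"tx": 0, "ty": 0.4, "tz": 0, "ax": 0, "ay": 0, "az": 0}, {"tx": 0, "ty": 0.8, "tz": 0, "ax": 0, "ay": 0, "az": 0}, {"tx": 0, "ty": 1.2, "tz": 0, "ax": 0, "ay": 0, "az": 0}, {"tx": 0, "ty": 1.6, "tz": 0, "ax": 0, "ay": 0, "az": 0}, {"tx": 0, "ty": 2, "tz": 0, "ax": 0, "ay": 0, "az": 0}, {"tx": 0, "ty": 2.4, "tz": 0, "ax": 0, "ay": 0, "az": 0}, {"tx": 0, "ty": 2.8, "tz": 0, "ax": 0, "ay": 0, "az": 0}, {"tx": 0, "ty": 3.2, "tz": 0, "ax": 0, "ay": 0, "az": 0}, {"tx": 0, "ty": 3.6, "tz": 0, "ax": 0, "ay": 0, "az": 0}, {"tx": 0, "ty": 4, "tz": 0, "ax": 0, "ay": 0, "az": 0}, {"tx": 0, "ty": 4.4, "tz": 0, "ax": 0, "ay": 0, "az": 0}, {"tx": 0, "ty": 4.8, "tz": 0, "ax": 0, "ay": 0, "az": 0}, {"tx": 0, "ty": 5.2, "tz": 0, "ax": 0, "ay": 0, "az": 0}, {"tx": 0, "ty": 5.6, "tz": 0, "ax": 0, "ay": 0, "az": 0}, {"tx": 0, "ty": 6, "tz": 0, "ax": 0, "ay": 0, "az": 0}, {"tx": 0, "ty": 6, "tz": 0, "ax": 0, "ay": 0, "az": 0}, {"tx": 0, "ty": 6, "tz": 0, "ax": 0, "ay": 0, "az": 0}])

```text
time: 12.42
ee_pos: [0.4904, 0.0272, 0.0359]
tcp_rot: [-0.261, 3.129, -0.002]
ft_force: [-0.5, -0.9, 0.4]
finger_gap: 0.006
```

```bash
cat > look.py <<'E'
from h import *
import sys
a=np.radians(9.45);fx=np.array([np.cos(a),np.sin(a)]);fy=np.array([-fx[1],fx[0]]);M=np.array([.4942,.0100])
s=ctrl.observe();p=s["ee_pos"][:2]-M;print(s["time"],s["ft_force"].round(1),"finger",p@fx,p@fy)
sc=get_image("scene");w=get_image("wrist");T=wristT(w,s)
for nm,d,TT in(("scene",sc,sc["extrinsics"]),("wrist",w,T)):
    h=cv2.cvtColor(d["image"],cv2.COLOR_RGB2HSV);m=cv2.inRange(h,(0,110,50),(9,255,220))|cv2.inRange(h,(168,110,50),(180,255,220))
    n,l,st,c=cv2.connectedComponentsWithStats(m)
    for i in range(1,n):
        q=plane(d,*c[i],.032,TT)[:2]-M
        if st[i,4]>3 and abs(q@fx)<.03 and abs(q@fy)<.12:print(nm,"red",c[i].round(1),st[i,4],"x,y",q@fx,q@fy)
cv2.imwrite(sys.argv[1],np.hstack([cv2.resize(sc["image"][150:240,190:320,::-1],(400,300)),cv2.resize(w["image"][:,:,::-1],(400,300))]))
E
python3 look.py pics/s8.png
```

```text
12.425 [-0.5 -0.9  0.4] finger -0.0008826131833406465 0.017564425822696957
```

View pics/s8.png

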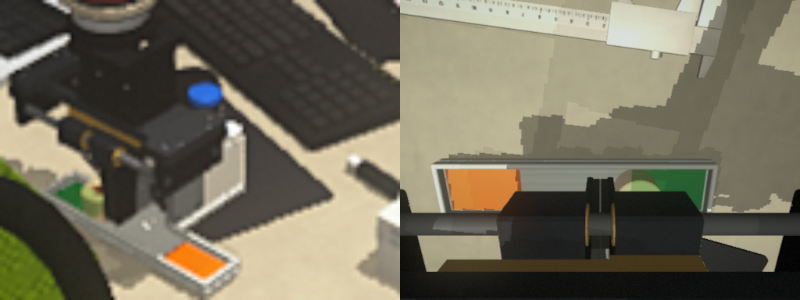

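```bash
python3 - <<'E'
from h import *
a=np.radians(9.45);fx=np.array([np.cos(a),np.sin(a)]);fy=np.array([-fx[1],fx[0]]);M=np.array([.4942,.0100])
s=ctrl.observe();w=get_image("wrist");T=wristT(w,s)
for u in(275,290,305,320,335):
    q=plane(w,u,240,.032,T)[:2]-M;print(u,q@fx,q@fy)
cv2.imwrite("pics/w9.png",cv2.resize(w["image"][190:260,230:420,::-1],None,fx=4,fy=4))
E
```

```text
275 -0.01184747878866609 0.027261782729733224
290 -0.01186157308143497 0.03487516910744878
305 -0.01187566565201093 0.04248762519937071
320 -0.011889756500709562 0.05009915117599712
335 -0.011903845627846523 0.05770974720778454
```

View pics/w9.png

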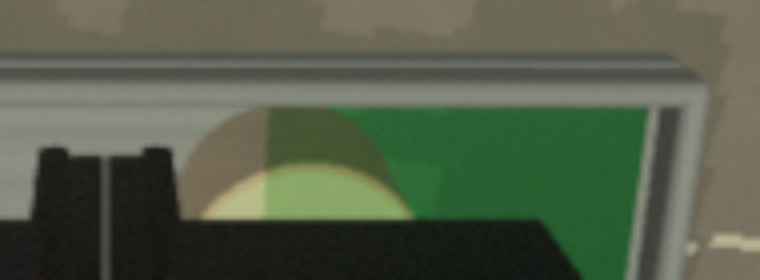

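The mount's top arc is centred at u≈307, which puts it at tray y ≈ 44 mm. Another 24 mm is needed.

>>> play_rows(series=[{"tx": 0, "ty": 0.4, "tz": 0, "ax": 0, "ay": 0, "az": 0}, {"tx": 0, "ty": 0.8, "tz": 0, "ax": 0, "ay": 0, "az": 0}, {"tx": 0, "ty": 1.2, "tz": 0, "ax": 0, "ay": 0, "az": 0}, {"tx": 0, "ty": 1.5, "tz": 0, "ax": 0, "ay": 0, "az": 0}, {"tx": 0, "ty": 1.8, "tz": 0, "ax": 0, "ay": 0, "az": 0}, {"tx": 0, "ty": 2.1, "tz": 0, "ax": 0, "ay": 0, "az": 0}, {"tx": 0, "ty": 2.3, "tz": 0, "ax": 0, "ay": 0, "az": 0}, {"tx": 0, "ty": 2.4, "tz": 0, "ax": 0, "ay": 0, "az": 0}, {"tx": 0, "ty": 2.4, "tz": 0, "ax": 0, "ay": 0, "az": 0}, {"tx": 0, "ty": 2.4, "tz": 0, "ax": 0, "ay": 0, "az": 0}])

```text
time: 13.82
ee_pos: [0.4865, 0.0507, 0.0358]
tcp_rot: [-0.261, 3.129, -0.002]
ft_force: [-0.3, 0.5, -0.1]
finger_gap: 0.0
```

>>> play_rows(series=[{"tx": 0, "ty": -0.5, "tz": 0, "ax": 0, "ay": 0, "az": 0}, {"tx": 0, "ty": -1, "tz": 0, "ax": 0, "ay": 0, "az": 0}, {"tx": 0, "ty": -1, "tz": -1, "ax": 0, "ay": 0, "az": 0}, {"tx": 0, "ty": -1, "tz": -4, "ax": 0, "ay": 0, "az": 0}, {"tx": 0, "ty": -1, "tz": -8, "ax": 0, "ay": 0, "az": 0}, {"tx": -2, "ty": -1, "tz": -12, "ax": 0, "ay": 0, "az": 0}, {"tx": -5, "ty": -1, "tz": -15, "ax": 0, "ay": 0, "az": 0}, {"tx": -7, "ty": -1, "tz": -17, "ax": 0, "ay": 0, "az": 0}, {"tx": -7, "ty": -1, "tz": -17, "ax": 0, "ay": 0, "az": 0}, {"tx": -7, "ty": -1, "tz": -17, "ax": 0, "ay": 0, "az": 0}])

```text
time: 15.08
ee_pos: [0.5556, 0.0526, 0.205]
tcp_rot: [0.261, -3.13, 0.002]
ft_force: [0.1, 0.9, -0.3]
finger_gap: 0.002
```

```bash
python3 look.py pics/s10.png
```

```text
15.075 [ 0.1  0.9 -0.3] finger 0.06760822407939886 0.031931772030990846
wrist red [291.  108.1] 90 x,y -0.0007914026401639324 0.06554384212303958
```

View pics/s10.png

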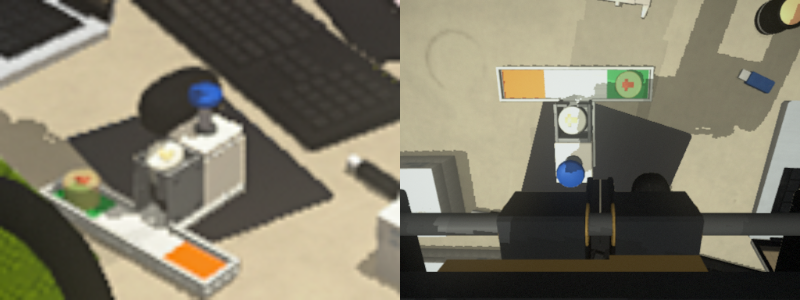

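The mount is at tray y ≈ 65.5 mm. It spans about 49.5 to 81.5 mm on a pad that runs 41 to 95 mm. The plunger is up, two mounts remain in the magazine, the gripper is clear, and the USB stick and loupe look undisturbed. I'll hand it in.

```bash
python3 -c "
from rig import ticket
print(ticket.sign_off())"
```

```text
the job is handed in; nothing more can be done
None
```

The lowest mount now stands upright and wholly on the green pad. I handed the job in at about 15 s, against the 48 s limit.

- **Plunger:** I pressed it once to its stop, where the force rose to about 20 N with no further travel, and let it spring back up. The mount came out to the middle of the tray. The black and white mounts stayed in the magazine and dropped as expected.
- **Slide:** I pushed the mount along the tray with the closed fingers, lifting nothing.
- **Final position:** The last wrist picture puts the mount's centre 65.5 mm from the tray middle, where the pad's centre is at 68 mm. That leaves about 8 mm of pad beyond the mount on its closest side.
- **Surroundings:** The gripper was clear of everything at hand-in. The USB stick and loupe looked untouched. I did not measure the bystanders' positions again, and the ring gauge and plug gauge were not fully in the last pictures. The arm made no contact near them.
- **Disagreements:** The first move call was refused because its rows lacked some keys. The scene and top cameras differed by 4–6 mm on the plunger, so I used the wrist camera, which agreed with the top camera to about 2 mm. My scene-camera colour check did not find the red cross in the last two looks, so the final position rests on the wrist camera; the scene picture also shows the mount on green.

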